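# Hold a pottery wheel's belt tensioner back

### The job

The belt is off this table-top pottery wheel's drive tray: take the idler block by its red post, slide it along its channel, under the yellow guard plates, and with it push the sprung blue tensioner arm back past the click of the orange ratchet pawl, all the way to the red stop post. Finish while still holding the block there against the spring, fingers on it, so that a colleague can slip on a new belt: the pawl alone must not be what carries it. Leave the tools, jars and pots where they are.

Things in the scene. Friction and masses are not known exactly. Their poses are not given: they have to be found in the camera images.
- drive_tray: Fixed grey drive tray, 360 x 300 mm, deck 8 mm thick. Origin: centre of its underside, on the table; +x is the push direction. Straight open-topped channel along its x axis (y = 0): floor 8 mm up, 49 mm wide inside, walls to 27 mm. Also on the deck: wheel pulley (110 across, to 72 mm high) at (-100, +98), motor (85 square, to 66 mm high) at (-100, -95).
- guard_edge (a point): Entry edge of the two yellow guard plates, middle of the channel, at tray (-20, 0) mm, 31 mm up. From here to tray x = +135 mm the plates overhang the channel from both sides, 27 to 31 mm above the table, leaving a 28 mm gap along the middle for the block's stem.
- stop_post (a point): Top centre of the red stop post (14 across, 46 mm high) at tray (136, 63) mm, behind the arm.
- idler_block: Loose block, 0.25 to 0.5 kg. Origin: centre of its underside, on the channel floor; axes as the tray's. Upwards: slick white foot slab 94 (x) x 46, 0 to 16 mm (goes under the guard plates); stem 22 x 20 to 26; dark carriage plate 56 (x) x 50 to 36; white pulley 48 across to 48; red square grip post 24 x 24, 48 to 100 mm. Starts at tray x -108 to -75 mm. Pushing it takes up to about 20 N.
- post_top (a point): Centre of the top of the idler block's red post, 100 mm above the block's origin. Along the tray's x the block first touches the arm's roller at about +30 mm, the pawl clicks in behind its carriage plate at about +56 mm, and the arm is at its stop at about +69 mm.
- tension_angle (a joint): Angle (rad) of the blue sprung tensioner arm about its upright pivot at tray (87, 105) mm: 0 at rest, growing as the tip is pushed to tray +x, 0.39 at its stop. Held by the pawl alone it would stay at about 0.25. Its spring presses back with about 4.5 N at the tip at rest and 9.5 N at the stop.
- tensioner_arm: The blue sprung tensioner arm: bar and white tip roller (bar 14 wide, 7 thick, 40 to 47 mm above the table), turning with joint tension_angle; origin on the pivot axis, 31 mm above the table.
- tensioner_tip (a point): Centre of the white roller (18 across, 12 high, centre 39 mm above the table) at the arm's tip, 105 mm from the pivot, over the middle of the channel; the block's carriage plate pushes it.
- pawl (a joint): Travel (m) of the orange sprung pawl slider beside the channel (tray -y side): 0 out over the channel's edge, about 0.008 while the carriage plate passes and pushes it aside (about 4 N), 0 again when it has clicked in behind the plate.
- pawl_nose (a point): Tip of the pawl's square catch face, at tray (28, -17) mm, top face 43.5 mm above the table; the catch face looks to tray +x, the 30 degree ramp to tray -x.
- wrench: Steel open-end wrench, 130 long, lying on the tray's deck; leave alone (mm; origin at the middle of its length).
- spare_bearing: Steel bearing ring, 32 across, 12 high, on the tray's deck; leave alone (mm; origin centre of its underside).
- glaze_jar: White-capped jar with yellow label, 64 across, 75 high, on the table; leave alone (mm; origin centre of its underside).
- slip_jar: White-capped jar with green label, 64 across, 75 high, on the table; leave alone (mm; origin centre of its underside).
- clay_bowl: Unglazed clay bowl, 170 across, 70 high, on the table; leave alone (mm; origin centre of its underside).
- brush_pail: White pail of brushes, 110 across, about 230 high with the brushes, on the table; leave alone (mm; origin centre of its underside).
- clay_cone: Unglazed stepped clay cone, 80 across, 120 high, on the table; leave alone (mm; origin centre of its underside).

How it is judged:
By the outcome, as a careful person would: the job done as asked, in the order asked, and still so for the second after the job is handed in, while the arm keeps its last pose, push and grip.
It also fails if it takes over 40 s, if anything falls off the work surface, if the arm or the gripper's body presses on something with over 40 N, if the wrist force passes 120 N, or if a joint passes its speed limit or range.

### The arm

A 6-joint arm with a two-finger parallel gripper is mounted at the origin on the work surface. World frame = base frame: x ahead of the robot, y to its left, z up, the work surface at z = 0. Lengths are in m, angles in rad, forces in N, time in s.
With the tool pointing down it reaches from about 0.35 to 1 m from the base axis. Payload 7.1 kg.
Tool frame: the origin (TCP) lies on the centre line of the jaws, within the pads' length; the fingertips stand 11 mm ahead of it and the grasp point (between the pads) lies 8 mm behind it; z points along the fingers, x is the direction in which the jaws open and shut, and the axes are right-handed (so a half turn about z gives the same grasp; the last joint's range is limited). The gripper opens to 85 mm and grips with 20 to 120 N. Pads are 22 mm wide; open, the fingers measure 114 mm over their backs; the gripper's body (76 mm by 85 mm) begins 54 mm behind the grasp point. The pads swing forward as they close: fully open they stand 13 mm farther back than shut.
Start: joints at [1.157, 0.423, 1.63, -0, 1.089, -0.019], TCP at [0.24, 0.577, 0.242] pointing down, gripper open.
Joint ranges: [-3, 3], [-0.9, 2.11], [0.09, 2.58], [-1.31, 4.45], [0.11, 2.69], [-2.54, 2.54]. Speed limits (rad/s): [2.39, 2.39, 3.01, 3.14, 3.14, 3.14].

### API

Orientations are given as a unit quaternion [w, x, y, z].
In Python, from rig import env, vision gives the robot as it stands.
- The arm moves only by the tool carry_out, never from a script. Its argument "increments" is text: rows parted by semicolons, each of 7 numbers parted by spaces: the shift along the tool's x, y, z in cm, then the turn, a rotation vector about the tool's x, y, z in rad, then the finger opening in cm, from 0 to 8.54. In form: tx ty tz ax ay az hand; .... A call has 1 to 10 rows; each row shifts and turns the pose as measured when the row begins, along the tool's axes as they then stand; what a row does not reach is not made up. A row lasts 1/12 s, in which the tool goes at most 41.7 mm and 7.16 degrees, less where a joint would pass 70% of its speed; a pose out of reach is approached as far as the arm can. A call is refused whole if a number of a shift passes 4.17 or a number of a turn 0.125, either way. A call with a gripper value outside its range is refused whole. The fingers move at their own pace and stop on an object; the grip force is fixed at half the most. Time passes only in rows, so rows that do not move let the fingers close. It gives the time, the measured TCP pose, the force and the opening at its end, in the units of the state.
- env.sense(): the state, without advancing time (a new reading comes with each control period).
- vision.get_image(name): name is "scene" or "side" or "wrist"; returns a dict with "img" (420x560x3 uint8, red, green, blue), "K" (3x3 intrinsics, pixels), "rvec" (rotation vector, rad) and "tvec" (3), from world to camera coordinates, as OpenCV has them. Camera axes: x right, y down, z forward; pixel columns grow to the right and rows downward; lengths in m; the calibration is good to about 2 mm. A picture is of the moment at which its call begins. There is no depth.
- env.hand_in(): hands the job in, once; it reports no verdict.
The state is a dict: "time": time; "joints": joint angles; "qvel": joint speeds; "effort": joint torques, N m; "tool_pos": TCP position; "eef_rot": TCP orientation; "contact_force": force on the tool from outside, world axes, zero at the start; "ft_torque": the same for the moment, N m; "gripper_width": finger opening in m.
Only numpy, scipy, OpenCV 4.12 (cv2) and the standard library are available. Lean on these libraries where they do the work, as an engineer would, in place of code of your own. Each camera call takes 0.05 s, during which the arm holds its last target. There are 200 camera calls.

## Working session

There is one attempt and no reset: what is moved stays moved. The work goes in short steps, Python scripts to look and compute and a tool call to move; the robot and the scene stay as the last step left them, time stands still between calls to the robot, and variables do not carry over. Pictures are saved under pics/ and viewed, about 8 in all and at most 12, crops included, and the job is handed in when it is done.

Besides the shell and the picture viewer there is one more tool, called after "Emit:" by a JSON object that holds its "name" and its "arguments", one argument or row to a line. carry_out: Moves the arm, as the interface text tells. Its arguments: {"type":"object","properties":{"increments":{"type":"string"}},"required":["increments"]}

```bash
mkdir -p pics
cat > h.py <<'E'
import cv2,numpy as np
from rig import env,vision
def snap(n,f):
    d=vision.get_image(n); cv2.imwrite('pics/'+f,cv2.cvtColor(d['img'],cv2.COLOR_RGB2BGR)); np.savez('pics/'+f+'.npz',**d); return d
def ray(d,u,v,z):
    R=cv2.Rodrigues(np.array(d['rvec'],float))[0];t=np.array(d['tvec'],float).ravel();c=-R.T@t
    r=R.T@np.linalg.inv(d['K'])@np.array([u,v,1.]);return c+r*(z-c[2])/r[2]
def proj(d,P):
    return cv2.projectPoints(np.array(P,float).reshape(-1,3),np.array(d['rvec'],float),np.array(d['tvec'],float),np.array(d['K'],float),None)[0].reshape(-1,2)
def load(f): return dict(np.load('pics/'+f+'.npz'))
E
python3 - <<'E'
from h import *
print(env.sense())
a=snap('scene','a.png');b=snap('side','b.png')
for d in(a,b):
    R=cv2.Rodrigues(np.array(d['rvec']))[0];print(-R.T@np.ravel(d['tvec']),R[2])
E
```

```text
{'time': 0.0, 'joints': array([ 1.15700931e+00,  4.23847365e-01,  1.63073984e+00, -4.60938924e-05,
        1.08858392e+00, -1.90214804e-02]), 'qvel': array([0.00073964, 0.00037766, 0.0002667 , 0.000394  , 0.00053731,
       0.00122933]), 'effort': array([-1.52337570e-04, -5.57375300e+01, -2.81740934e+01, -1.61638959e-04,
        7.43108103e-03, -1.81185175e-05]), 'tool_pos': array([0.24014644, 0.57642158, 0.24152202]), 'eef_rot': array([ 4.42424723e-04,  8.32037003e-01,  5.54719572e-01, -6.53892541e-04]), 'contact_force': array([ 0.12684548, -0.5687489 ,  0.21350541]), 'ft_torque': array([-0.04147862,  0.05837724,  0.00864709]), 'gripper_width': 0.08541566215446934}
[1.34007087 0.0804914  0.9319856 ] [-0.68170717 -0.07067463 -0.72820356]
[ 0.28690178 -1.00067366  1.22504554] [ 0.17570549  0.65513061 -0.73480029]
```

View pics/a.png

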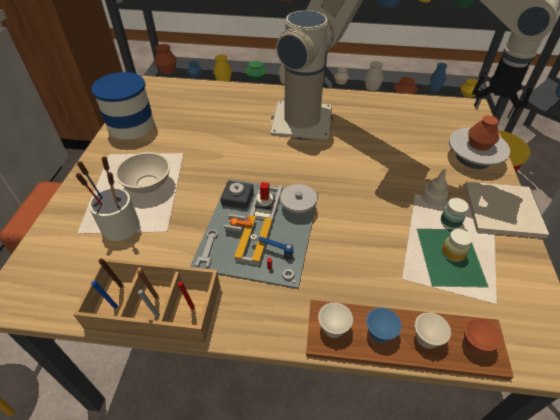

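View pics/b.png

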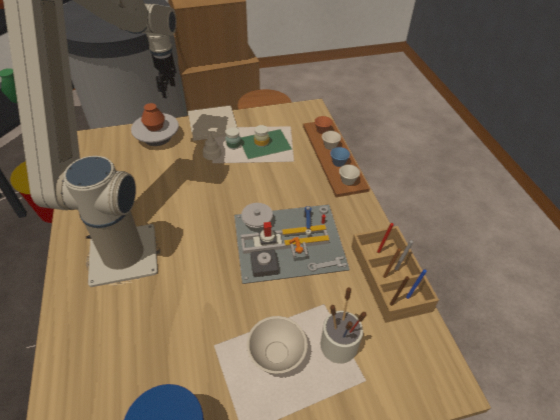

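The scene view has the tray at about (195–315, 180–283) with the red post at (265,190). The side view has the tray at about (235–345, 205–280) with the post at (267,230). I'll enlarge both crops.

Run:
```python
from h import *
a=cv2.imread('pics/a.png')[170:290,190:330];b=cv2.imread('pics/b.png')[198:288,228:352]
cv2.imwrite('pics/a2.png',cv2.resize(a,None,fx=5,fy=5,interpolation=cv2.INTER_CUBIC))
cv2.imwrite('pics/b2.png',cv2.resize(b,None,fx=6,fy=6,interpolation=cv2.INTER_CUBIC))
```

```text
(no output)
```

View pics/a2.png

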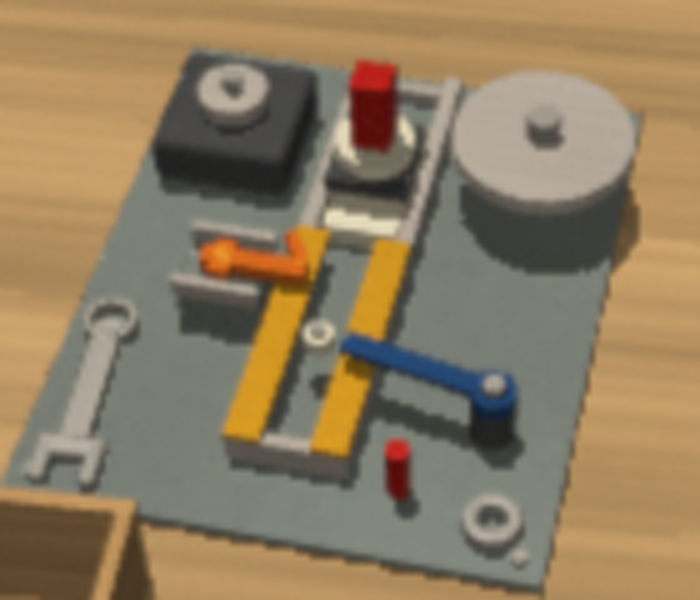

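View pics/b2.png

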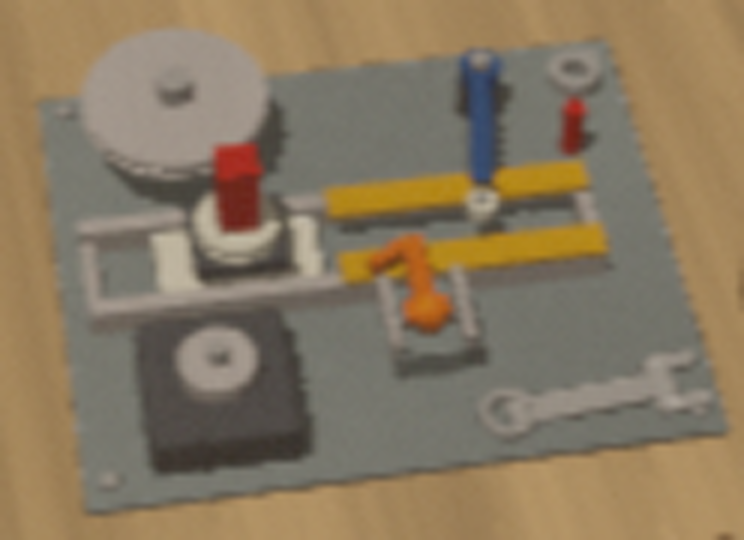

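Both crops show the tray corners, post top, guard plates, stop post, pivot and pulley clearly. I'll fit the tray pose to these points.

```bash
cat >> h.py <<'E'
def T(x,y,z,p): # tray mm -> world
    c,s=np.cos(p[2]),np.sin(p[2]); return [p[0]+(c*x-s*y)/1e3,p[1]+(s*x+c*y)/1e3,z/1e3]
E
python3 - <<'E'
from h import *
from scipy.optimize import least_squares
a=load('a.png');b=load('b.png')
A=[(195,50,-180,-150,8),(640,112,-180,150,8),(545,590,180,150,8),(398,446,136,63,46),(493,384,87,105,50),(325,440,135,0,29),(355,234,-20,0,31),(546,118,-100,98,78)]
B=[(40,100,-180,150,8),(605,42,180,150,8),(728,432,180,-150,8),(88,513,-180,-150,8),(573,102,136,63,46),(481,58,87,105,50)]
ua=lambda u,v:((u+.5)/5-.5+190,(v+.5)/5-.5+170)
ub=lambda u,v:((u+.5)/6-.5+228,(v+.5)/6-.5+198)
def f(q,sep=None):
    r=[]
    for d,L,g in((a,A,ua),(b,B,ub)):
        if sep is not None and d is not sep: continue
        P=proj(d,[T(*l[2:],q) for l in L]);r.append(P-[g(*l[:2]) for l in L])
    return np.vstack(r).ravel()
for s in(None,a,b):
    o=least_squares(f,[.6,0,0],args=(s,),loss='soft_l1');q=o.x;print(q,np.round(f(q,s).reshape(-1,2),1).tolist())
    if s is None:q0=q
pa=ray(a,*ua(375,68),.108);pb=ray(b,*ub(237,156),.108);print(pa,pb)
for p in(pa,pb):
    d=p[:2]-q0[:2];c,sn=np.cos(q0[2]),np.sin(q0[2]);print((c*d[0]+sn*d[1])*1e3,(-sn*d[0]+c*d[1])*1e3)
E
```

```text
[ 0.56535973 -0.07674642 -0.08598944] [[-0.7, -1.1], [0.8, -0.2], [-0.2, -0.5], [0.1, 0.5], [0.4, 0.1], [-7.9, 1.2], [-0.2, -0.1], [-0.2, -2.2], [-0.5, -0.3], [0.3, -1.0], [0.5, -1.0], [-0.4, -0.8], [0.2, 0.6], [-0.1, 0.1]]
[ 0.56559422 -0.07620843 -0.08658013] [[-0.5, -1.1], [1.0, -0.1], [-0.0, -0.4], [0.3, 0.6], [0.6, 0.2], [-7.8, 1.3], [0.0, -0.0], [0.0, -2.1]]
[ 0.56485981 -0.07857505 -0.08571604] [[-0.6, 0.1], [0.3, -0.6], [0.6, -0.5], [-0.5, -0.3], [0.3, 1.0], [-0.1, 0.5]]
[ 0.48449214 -0.06967433  0.108     ] [ 0.49011028 -0.06937082  0.108     ]
-81.17617782476492 0.10077129656054992
-75.60486235220635 0.8856628487494766
```

Emit:
{"name": "carry_out", "arguments": {
  "increments": "-0.6 3.6 0 0 0 0.064 8.5;-0.6 3.6 0 0 0 0.064 8.5;-0.6 3.6 0 0 0 0.064 8.5;-0.6 3.6 0 0 0 0.064 8.5;-0.6 3.6 0 0 0 0.064 8.5;-0.6 3.6 0 0 0 0.064 8.5;-0.6 3.6 0 0 0 0.064 8.5;-0.6 3.6 0 0 0 0.064 8.5;-0.6 3.6 0 0 0 0.064 8.5;-0.6 3.6 0 0 0 0.064 8.5"
}}

```text
time: 0.93
tool_pos: [0.4801, 0.3001, 0.2376]
eef_rot: [0.001, 0.966, 0.257, -0.002]
contact_force: [0.4, 0.0, 0.1]
gripper_width: 0.0849
```

```bash
cat >> h.py <<'E'
from scipy.spatial.transform import Rotation as Ro
def go(x,y,z,yaw,q=None):
    s=env.sense();R=Ro.from_quat(np.roll(s['eef_rot'],-1))
    G=Ro.from_matrix(np.array([[np.cos(yaw),np.sin(yaw),0],[np.sin(yaw),-np.cos(yaw),0],[0,0,-1]]))
    print('t',round(s['time'],2),'pos',s['tool_pos'].round(4),'F',s['contact_force'].round(1),'w',round(s['gripper_width'],4))
    print('shift cm',(R.inv().apply(np.array([x,y,z])-s['tool_pos'])*100).round(2),'rot',(R.inv()*G).as_rotvec().round(3))
E
python3 -c "
from h import *
go(.487,-.0697,.2,-.0862)"
```

```text
t 0.93 pos [0.4801 0.3001 0.2376] F [0.4 0.  0.1] w 0.0849
shift cm [-17.74  32.44   3.85] rot [0.002 0.004 0.606]
```

Emit:
{"name": "carry_out", "arguments": {
  "increments": "-0.7 3.8 0.2 0 0 0.062 8.5;-0.7 3.8 0.2 0 0 0.062 8.5;-0.7 3.8 0.2 0 0 0.062 8.5;-0.7 3.8 0.2 0 0 0.062 8.5;-0.7 3.8 0.2 0 0 0.062 8.5;-0.7 3.8 0.2 0 0 0.062 8.5;-0.7 3.8 0.2 0 0 0.062 8.5;-0.7 3.8 0.2 0 0 0.062 8.5;-0.7 3.8 0.2 0 0 0.062 8.5;-0.7 3.8 0.2 0 0 0.062 8.5"
}}

```text
time: 1.77
tool_pos: [0.4989, -0.0978, 0.2161]
eef_rot: [0.001, 0.998, -0.066, -0.001]
contact_force: [0.9, -0.8, -0.7]
gripper_width: 0.0852
```

```bash
python3 -c "
from h import *
go(.487,-.0697,.2,-.0862)"
```

```text
t 1.77 pos [ 0.4989 -0.0978  0.2161] F [ 0.9 -0.8 -0.7] w 0.0852
shift cm [-1.55 -2.63  1.6 ] rot [ 0.003  0.002 -0.046]
```

Emit:
{"name": "carry_out", "arguments": {
  "increments": "-0.8 -1.3 0.5 0 0 -0.023 8.5;-0.7 -1.3 0.5 0 0 -0.02 8.5;0 0 0 0 0 0 8.5;0 0 0 0 0 0 8.5"
}}

```text
time: 2.1
tool_pos: [0.4838, -0.0782, 0.2044]
eef_rot: [0.002, 0.999, -0.052, -0.002]
contact_force: [0.2, 0.0, -0.2]
gripper_width: 0.0853
```

Run:
```python
from h import *
go(.487,-.0697,.2,-.0862)
d=snap('wrist','w.png')
b=cv2.imread('pics/w.png')
q=[.5654,-.0767,-.086]
print(proj(d,[[.487,-.0697,.108],T(-20,-14,31,q),T(-20,14,31,q),T(28,-17,43.5,q),[.487,-.0697,.08]]).round(0))
snap('side','b3.png')
s=cv2.imread('pics/b3.png')[170:300,210:350]
cv2.imwrite('pics/w2.png',b)
cv2.imwrite('pics/b4.png',cv2.resize(s,None,fx=4,fy=4))
```

```text
t 2.1 pos [ 0.4838 -0.0782  0.2044] F [ 0.2  0.  -0.2] w 0.0853
shift cm [ 0.23 -0.88  0.43] rot [ 0.004  0.005 -0.018]
[[286. 209.]
 [356. 195.]
 [357. 162.]
 [417. 202.]
 [286. 197.]]
```

View pics/w2.png

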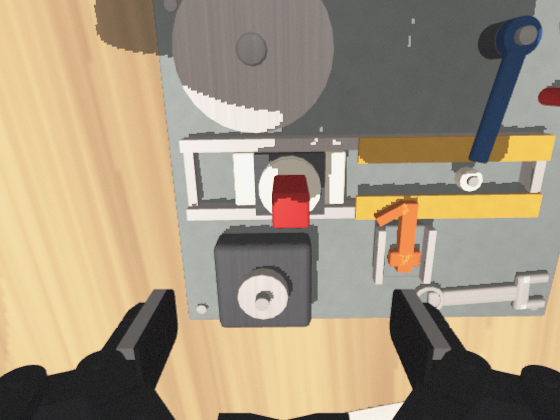

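The wrist view has the post's top face centred at (290.5, 212), the guard entry gap edges at about (356, 196) and (357, 161), and the pawl nose at about (416, 204). These agree with the predictions, so I'll refine the post position.

Run:
```python
from h import *
d=load('w.png')
p=ray(d,290.5,212,.108);print(p, ray(d,289,187,.056), ray(d,309,212,.108)-ray(d,272.5,212,.108))
# yaw from channel wall line / guard inner edges z=.031
g=[ray(d,u,v,.031)for u,v in((358,162),(552,159),(357,195.5),(541,194.5))];print(g)
for i in(0,2):e=g[i+1]-g[i];print(np.arctan2(e[1],e[0]))
go(p[0],p[1],.12,-.0862)
```

```text
[ 0.48984119 -0.07178843  0.108     ] [ 0.48963286 -0.06932087  0.056     ] [ 2.32375918e-02 -2.39374222e-03  2.77555756e-17]
[array([ 0.54734251, -0.06088965,  0.031     ]), array([ 0.70409601, -0.07466362,  0.031     ]), array([ 0.5453884 , -0.08933176,  0.031     ]), array([ 0.6988017 , -0.10429138,  0.031     ])]
-0.08764514237904725
-0.09720455610834852
t 2.2 pos [ 0.4842 -0.0778  0.2045] F [ 0.4 -0.2  0.9] w 0.0851
shift cm [ 0.54 -0.7   8.45] rot [ 0.004  0.005 -0.017]
```

Emit:
{"name": "carry_out", "arguments": {
  "increments": "0.5 -0.7 1 0 0 -0.015 8.5;0 0 2.5 0 0 0 8.5;0 0 2.5 0 0 0 8.5;0 0 1 0 0 0 8.5;0 0 0 0 0 0 8.5"
}}

```text
time: 2.62
tool_pos: [0.4962, -0.0658, 0.1324]
eef_rot: [0.002, 0.999, -0.037, 0.002]
contact_force: [-0.9, 0.4, 0.0]
gripper_width: 0.0851
```

```bash
python3 -c "
from h import *
go(.4895,-.0708,.075,-.09)"
```

```text
t 2.62 pos [ 0.4962 -0.0658  0.1324] F [-0.9  0.4  0. ] w 0.0851
shift cm [-0.65  0.52  5.74] rot [ 0.004 -0.005  0.015]
```

Emit:
{"name": "carry_out", "arguments": {
  "increments": "-0.4 0.3 0 0 0 0.01 8.5;0 0 0 0 0 0 8.5;0 0 0 0 0 0 8.5"
}}

```text
time: 2.87
tool_pos: [0.4927, -0.0665, 0.1318]
eef_rot: [0.002, 0.999, -0.041, 0.002]
contact_force: [0.4, -0.7, 0.3]
gripper_width: 0.0854
```

```bash
python3 -c "
from h import *
go(.4895,-.0708,.075,-.09)"
```

```text
t 2.87 pos [ 0.4927 -0.0665  0.1318] F [ 0.4 -0.7  0.3] w 0.0854
shift cm [-0.31  0.43  5.68] rot [ 0.004 -0.004  0.009]
```

Emit:
{"name": "carry_out", "arguments": {
  "increments": "-0.3 0.6 1 0 0 0.01 8.5;0 0 2 0 0 0 8.5;0 0 1.8 0 0 0 8.5;0 0 0 0 0 0 8.5;0 0 0 0 0 0 8.5"
}}

```text
time: 3.28
tool_pos: [0.4921, -0.0742, 0.0849]
eef_rot: [0.003, 0.999, -0.046, 0.006]
contact_force: [0.6, 0.4, 0.1]
gripper_width: 0.085
```

```bash
python3 -c "
from h import *
go(.4895,-.0708,.075,-.09)"
```

```text
t 3.28 pos [ 0.4921 -0.0742  0.0849] F [0.6 0.4 0.1] w 0.085
shift cm [-0.31 -0.32  0.98] rot [ 0.005 -0.013 -0.003]
```

Emit:
{"name": "carry_out", "arguments": {
  "increments": "-0.3 -0.3 0.7 0.004 -0.012 0 8.5;0 0 0 0 0 0 8.5;0 0 0 0 0 0 6;0 0 0 0 0 0 4;0 0 0 0 0 0 3"
}}

```text
time: 3.7
tool_pos: [0.4906, -0.0714, 0.0797]
eef_rot: [0.001, 0.999, -0.047, 0.002]
contact_force: [-0.3, 0.2, 0.2]
gripper_width: 0.0512
```

```bash
python3 -c "
from h import *
go(.4895,-.0708,.075,-.09)
snap('side','c.png');s=cv2.imread('pics/c.png')[170:300,200:360]
cv2.imwrite('pics/c2.png',cv2.resize(s,None,fx=4,fy=4,interpolation=2))"
```

```text
t 3.7 pos [ 0.4906 -0.0714  0.0797] F [-0.3  0.2  0.2] w 0.0512
shift cm [-0.11 -0.05  0.47] rot [ 0.001 -0.004 -0.004]
```

View pics/c2.png

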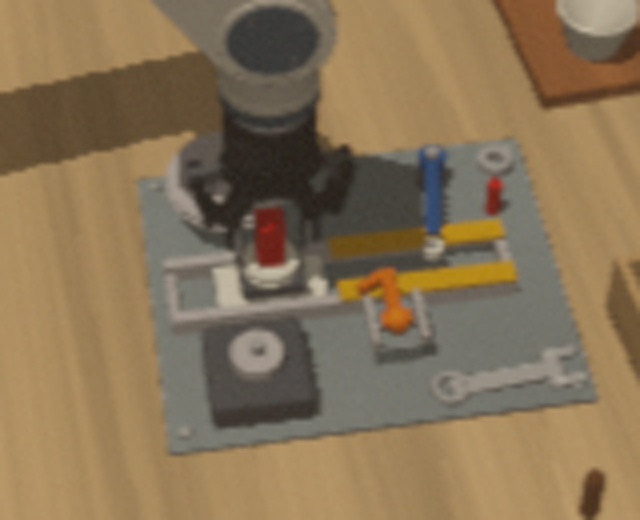

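The red post at (270,235) in this crop stands between the two fingers, so I'll close on it.

Emit:
{"name": "carry_out", "arguments": {
  "increments": "0 0 0 0 0 0 2;0 0 0 0 0 0 1;0 0 0 0 0 0 1;0 0 0 0 0 0 1;0 0 0 0 0 0 1;0 0 0 0 0 0 1"
}}

```text
time: 4.25
tool_pos: [0.4909, -0.0714, 0.0805]
eef_rot: [0.001, 0.999, -0.047, 0.002]
contact_force: [-0.3, -1.0, -0.6]
gripper_width: 0.0232
```

```bash
python3 -c "
from h import *
go(.4895,-.0708,.0797,-.09)"
```

```text
t 4.25 pos [ 0.4909 -0.0714  0.0805] F [-0.3 -1.  -0.6] w 0.0232
shift cm [-0.15 -0.05  0.08] rot [ 0.001 -0.005 -0.004]
```

Emit:
{"name": "carry_out", "arguments": {
  "increments": "0.8 0 0 0 0 0 1;0.8 0 0 0 0 0 1;0.8 0 0 0 0 0 1;0.8 0 0 0 0 0 1;0 0 0 0 0 0 1"
}}

```text
time: 4.67
tool_pos: [0.5251, -0.0746, 0.0805]
eef_rot: [0.001, 0.999, -0.047, 0.002]
contact_force: [0.7, -0.8, -2.7]
gripper_width: 0.0234
```

```bash
python3 -c "
from h import *
go(.634,-.0838,.0797,-.088)"
```

```text
t 4.67 pos [ 0.5251 -0.0746  0.0805] F [ 0.7 -0.8 -2.7] w 0.0234
shift cm [10.93 -0.1   0.13] rot [ 0.001 -0.004 -0.006]
```

Emit:
{"name": "carry_out", "arguments": {
  "increments": "0.8 0 0.05 0 0 -0.003 1;0.8 0 0.02 0 0 0 1;0.8 0 0 0 0 0 1;0.8 0 0 0 0 0 1;0.8 0 0 0 0 0 1;0.8 0 0 0 0 0 1;0 0 0 0 0 0 1"
}}

```text
time: 5.25
tool_pos: [0.5742, -0.0776, 0.0808]
eef_rot: [-0.0, 0.999, -0.045, -0.001]
contact_force: [1.9, -0.4, -2.0]
gripper_width: 0.0236
```

```bash
python3 -c "
from h import *
go(.634,-.0838,.0797,-.088)"
```

```text
t 5.25 pos [ 0.5742 -0.0776  0.0808] F [ 1.9 -0.4 -2. ] w 0.0236
shift cm [6.01 0.08 0.09] rot [-0.001  0.002 -0.002]
```

Emit:
{"name": "carry_out", "arguments": {
  "increments": "0.7 0.02 0.02 0 0 0 1;0.7 0 0 0 0 0 1;0.7 0 0 0 0 0 1;0.7 0 0 0 0 0 1;0.7 0 0 0 0 0 1;0 0 0 0 0 0 1"
}}

```text
time: 5.75
tool_pos: [0.6061, -0.0804, 0.0811]
eef_rot: [-0.001, 0.999, -0.045, -0.008]
contact_force: [-3.1, 2.6, 4.2]
gripper_width: 0.0229
```

```bash
python3 -c "
from h import *
go(.634,-.0838,.0797,-.088)"
```

```text
t 5.75 pos [ 0.6061 -0.0804  0.0811] F [-3.1  2.6  4.2] w 0.0229
shift cm [2.81 0.08 0.1 ] rot [-0.001  0.015 -0.003]
```

Emit:
{"name": "carry_out", "arguments": {
  "increments": "0.6 0.02 0 0 0.01 0 1;0.6 0 0 0 0.005 0 1;0.6 0 0 0 0 0 1;0.6 0 0 0 0 0 1;0 0 0 0 0 0 1"
}}

```text
time: 6.17
tool_pos: [0.6211, -0.0821, 0.0816]
eef_rot: [-0.002, 0.999, -0.046, -0.011]
contact_force: [5.0, 1.4, -3.5]
gripper_width: 0.0234
```

```bash
python3 -c "
from h import *
go(.634,-.0838,.0797,-.088)
snap('side','e.png');s=cv2.imread('pics/e.png')[180:290,230:350]
snap('scene','f.png');r=cv2.imread('pics/f.png')[170:280,200:320]
cv2.imwrite('pics/e2.png',np.hstack([cv2.resize(x,(400,367),interpolation=2) for x in(s,r)]))"
```

```text
t 6.17 pos [ 0.6211 -0.0821  0.0816] F [ 5.   1.4 -3.5] w 0.0234
shift cm [1.3  0.06 0.16] rot [-0.002  0.022 -0.004]
```

View pics/e2.png

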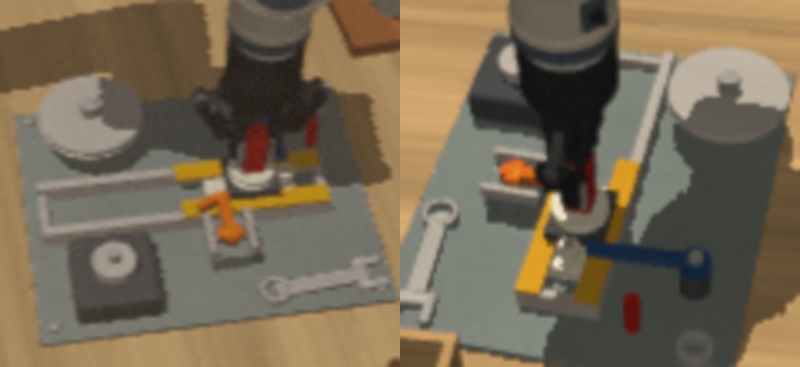

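Left half: the post leans from (250,168) to (262,128). Its carriage plate is now just past the orange pawl nose at (210,203). Right half: the plate has pushed the roller, and the arm is turned but not yet at the stop. I'll check whether that lean is only perspective.

Run:
```python
from h import *
d=load('e.png')
q=[.5654,-.0767,-.086]
for x in(50,60):
    print(x,((proj(d,[T(x,0,56,q),T(x,0,108,q),T(x-28,-25,44,q),T(x+28,-25,44,q),T(28,-17,43.5,q)])-[230,180])*[400/120,367/110]).round(0).tolist())
s=cv2.imread('pics/e.png')[205:252,285:335]
r=cv2.imread('pics/f.png')[205:265,235:300]
cv2.imwrite('pics/e3.png',np.hstack([cv2.resize(x,(400,400),interpolation=2) for x in(s,r)]))
```

```text
50 [[244.0, 165.0], [247.0, 132.0], [222.0, 194.0], [275.0, 188.0], [226.0, 188.0]]
60 [[254.0, 164.0], [257.0, 131.0], [231.0, 193.0], [285.0, 187.0], [226.0, 188.0]]
```

View pics/e3.png

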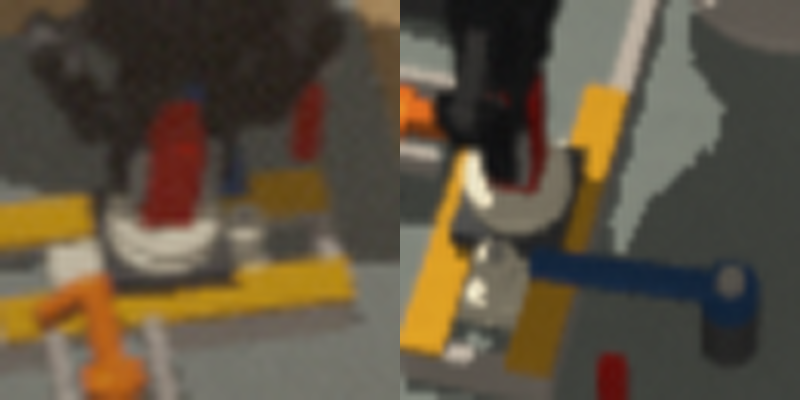

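The lean is just perspective: the model predicts the same slope. The block is at about tray +56, right at the click, so I'll push on to the stop.

Emit:
{"name": "carry_out", "arguments": {
  "increments": "0.5 0.02 0 0 0.01 0 1;0.5 0 0 0 0.005 0 1;0.5 0 0 0 0.005 0 1;0.4 0 0 0 0 0 1;0.4 0 0 0 0 0 1"
}}

```text
time: 6.68
tool_pos: [0.6285, -0.0828, 0.0819]
eef_rot: [-0.002, 0.999, -0.044, -0.018]
contact_force: [-18.1, 3.6, 17.6]
gripper_width: 0.023
```

```bash
python3 -c "
from h import *
go(.634,-.0838,.0797,-.088)"
```

```text
t 6.68 pos [ 0.6285 -0.0828  0.0819] F [-18.1   3.6  17.6] w 0.023
shift cm [0.56 0.05 0.2 ] rot [-0.002  0.037 -0.001]
```

Emit:
{"name": "carry_out", "arguments": {
  "increments": "0.2 0 0 0 0.04 0 1;0.3 0 0 0 0.04 0 1;0.4 0 0 0 0.03 0 1"
}}

```text
time: 6.93
tool_pos: [0.6262, -0.0828, 0.0811]
eef_rot: [-0.0, 0.999, -0.043, 0.024]
contact_force: [-16.9, 0.3, 28.1]
gripper_width: 0.0231
```

```bash
python3 -c "
from h import *
go(.634,-.0838,.0797,-.088);print(env.sense()['ft_torque'])"
```

```text
t 6.93 pos [ 0.6262 -0.0828  0.0811] F [-16.9   0.3  28.1] w 0.0231
shift cm [0.78 0.03 0.18] rot [-0.002 -0.048  0.001]
[0.16717221 4.81466272 0.26294793]
```

Emit:
{"name": "carry_out", "arguments": {
  "increments": "0.3 0 -0.05 0 -0.03 0 1;0.4 0 -0.03 0 -0.01 0 1;0.4 0 0 0 0.005 0 1"
}}

```text
time: 7.18
tool_pos: [0.6251, -0.0829, 0.081]
eef_rot: [-0.001, 0.999, -0.043, -0.006]
contact_force: [-16.5, 2.4, 25.2]
gripper_width: 0.0235
```

```bash
python3 -c "
from h import *
go(.634,-.0838,.0797,-.088);print(env.sense()['ft_torque'])"
```

```text
t 7.18 pos [ 0.6251 -0.0829  0.081 ] F [-16.5   2.4  25.2] w 0.0235
shift cm [0.89 0.01 0.12] rot [-0.002  0.012  0.002]
[0.3146903  2.38995118 0.16723616]
```

Emit:
{"name": "carry_out", "arguments": {
  "increments": "0.5 0 -0.15 0 0.01 0 1;0.7 0 -0.1 0 0.01 0 1;0.7 0 -0.1 0 0.01 0 1"
}}

```text
time: 7.43
tool_pos: [0.6309, -0.0835, 0.0811]
eef_rot: [-0.002, 0.999, -0.042, -0.005]
contact_force: [-15.4, 2.7, 14.2]
gripper_width: 0.0234
```

```bash
python3 -c "
from h import *
go(.634,-.0838,.0797,-.088);print(env.sense()['ft_torque'])"
```

```text
t 7.43 pos [ 0.6309 -0.0835  0.0811] F [-15.4   2.7  14.2] w 0.0234
shift cm [0.31 0.01 0.14] rot [-0.003  0.011  0.004]
[0.34440257 2.54705897 0.28861534]
```

Moving again. I'll keep the slight lift and continue.

Emit:
{"name": "carry_out", "arguments": {
  "increments": "0.7 0 -0.12 0 0.012 0 1;0.7 0 -0.12 0 0.012 0 1;0.7 0 -0.12 0 0.012 0 1"
}}

```text
time: 7.68
tool_pos: [0.6349, -0.0837, 0.0812]
eef_rot: [-0.002, 0.999, -0.041, -0.007]
contact_force: [-26.9, 1.9, 23.2]
gripper_width: 0.0233
```

```bash
python3 -c "
from h import *
go(.634,-.0838,.0797,-.088);print(env.sense()['ft_torque'])"
```

```text
t 7.68 pos [ 0.6349 -0.0837  0.0812] F [-26.9   1.9  23.2] w 0.0233
shift cm [-0.08  0.01  0.15] rot [-0.003  0.014  0.007]
[0.21487458 4.44378419 0.42283822]
```

Emit:
{"name": "carry_out", "arguments": {
  "increments": "0.7 0 -0.15 0 0.015 0 1;0.7 0 -0.15 0 0.015 0 1"
}}

```text
time: 7.85
tool_pos: [0.635, -0.0839, 0.0813]
eef_rot: [-0.002, 0.999, -0.04, -0.007]
contact_force: [-21.7, 1.9, 15.1]
gripper_width: 0.0235
```

```bash
python3 -c "
from h import *
go(.634,-.0838,.0797,-.088)
w=snap('wrist','g.png')
s=snap('scene','i.png')
q=[.5654,-.0767,-.086]
def tip(t): return T(87+105*np.sin(t),105-105*np.cos(t),47,q)
print([ (proj(s,[tip(t)])[0]-[235,205]).round(1)*[400/65,400/60] for t in(.25,.32,.39)],(proj(s,[T(87,105,50,q)])[0]-[235,205])*[400/65,400/60])
r=cv2.imread('pics/i.png')[205:265,235:300]
snap('side','j.png');z=cv2.imread('pics/j.png')[205:252,285:335]
cv2.imwrite('pics/i2.png',np.hstack([cv2.resize(x,(400,400),interpolation=2) for x in(z,r)]))
go(.634,-.0838,.0797,-.088)"
```

```text
t 7.85 pos [ 0.635  -0.0839  0.0813] F [-21.7   1.9  15.1] w 0.0235
shift cm [-0.09 -0.    0.16] rot [-0.003  0.015  0.009]
[array([ 89.84615385, 290.66666667]), array([ 90.46153846, 304.66666667]), array([ 91.69230769, 319.33333333])] [329.89962861 276.95535546]
t 8.0 pos [ 0.635  -0.0839  0.0813] F [-21.5   1.1  16.1] w 0.0233
shift cm [-0.09  0.    0.16] rot [-0.003  0.015  0.009]
```

View pics/i2.png

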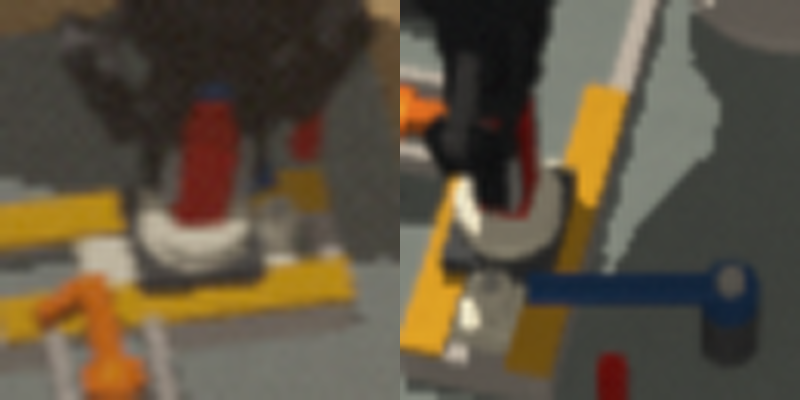

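View pics/g.png

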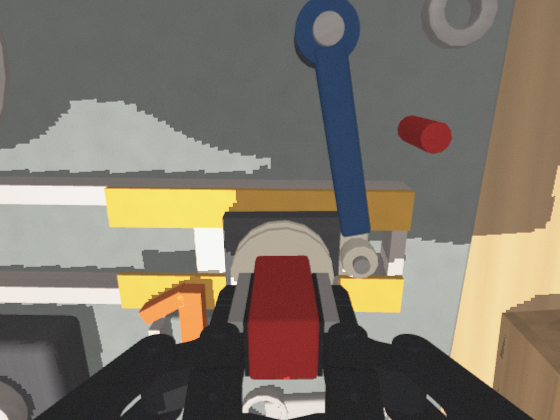

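Side crop: the pawl nose at (55,310) sits behind the plate's rear edge at (135,280). Wrist view: arm pivot at (328,28), roller at (360,262) touching the plate, stop post top at about (436,137). I'll measure the arm angle from these.

Run:
```python
from h import *
d=load('g.png');q=[.5654,-.0767,-.088]
def tr(p):
    e=(p[:2]-q[:2])*1e3;c,s=np.cos(q[2]),np.sin(q[2]);return np.array([c*e[0]+s*e[1],-s*e[0]+c*e[1]]).round(1)
print('pivot',tr(ray(d,328,28,.052)),tr(ray(d,328,28,.047)),'roller',tr(ray(d,360,262,.045)),'stop',tr(ray(d,436,136,.046)))
print('bar near',tr(ray(d,333,55,.047)),'bar tip',tr(ray(d,355,232,.047)))
print('plate front',tr(ray(d,340,213,.044)),'rear',tr(ray(d,224,213,.044)),'guard end',tr(ray(d,412,191,.031)),tr(ray(d,107,188,.031)))
w=load('w.png')
print('rest pivot',tr(ray(w,525,36,.052)),'roller',tr(ray(w,472,181,.045)),'bar',tr(ray(w,513,55,.047)),tr(ray(w,481,158,.047)),'stop',tr(ray(w,545,97,.046)))
```

```text
pivot [ 87.1 104.7] [ 87.6 105.3] roller [108.4   1.2] stop [136.8  63. ]
bar near [90.1 95.4] bar tip [104.4  17.9]
plate front [97.2 26.3] rear [42.  25.5] guard end [134.4  34. ] [-18.9  33.6]
rest pivot [ 86.4 103.8] roller [68.8  0.4] bar [83.2 92.2] [72.  19.1] stop [112.3  63.3]
```

The block reads about tray +69.5 and the arm about 0.37 from rest, which fits the stop. As a test, I'll push a bit harder and see whether it advances.

Emit:
{"name": "carry_out", "arguments": {
  "increments": "1 0 -0.18 0 0.02 0 1;1 0 -0.18 0 0.02 0 1;0.9 0 -0.18 0 0.02 0 1"
}}

```text
time: 8.25
tool_pos: [0.6355, -0.084, 0.0814]
eef_rot: [-0.002, 0.999, -0.037, -0.009]
contact_force: [-25.4, 1.5, 16.7]
gripper_width: 0.0235
```

Run:
```python
from h import *
go(.635,-.0839,.0797,-.088)
d=snap('wrist','k.png')
a=cv2.imread('pics/g.png')[0:300,200:420];b=cv2.imread('pics/k.png')[0:300,200:420]
cv2.imwrite('pics/k2.png',np.hstack([a,b]))
# image shift of tray-fixed vs arm-tip by phase correlation
g=[cv2.cvtColor(cv2.imread('pics/'+n),cv2.COLOR_BGR2GRAY).astype(np.float32) for n in('g.png','k.png')]
for nm,(r0,r1,c0,c1) in dict(stop=(105,160,385,460),bar=(150,280,310,385),guard=(180,230,90,200)).items():
    print(nm,cv2.phaseCorrelate(g[0][r0:r1,c0:c1].copy(),g[1][r0:r1,c0:c1].copy(),cv2.createHanningWindow((c1-c0,r1-r0),cv2.CV_32F)))
go(.635,-.0839,.0797,-.088)
```

```text
t 8.25 pos [ 0.6355 -0.084   0.0814] F [-25.4   1.5  16.7] w 0.0235
shift cm [-0.05 -0.01  0.17] rot [-0.003  0.018  0.014]
stop ((0.35499806582859605, 0.4888330619567469), 1.005775367948744)
bar ((0.16353339852732773, 0.5581226786910349), 1.0041164682647328)
guard ((-0.12878615430669527, -1.2818013826623442), 0.9226010297139485)
t 8.3 pos [ 0.6355 -0.0841  0.0814] F [-28.9   1.   20.5] w 0.0235
shift cm [-0.05 -0.01  0.17] rot [-0.003  0.017  0.014]
```

Against the harder push the arm moved less than 0.2 px relative to the tray, so it is on its stop and held at about 29 N. I'll hand in with this push held.

```bash
python3 -c "
from h import *
env.hand_in();go(.635,-.0839,.0797,-.088)"
```

```text
the job is handed in; nothing more can be done
the job is handed in; nothing more can be done
```

I gripped the idler block by its red post, slid it under the guard plates and past the pawl, and pushed the tensioner arm to its stop. I handed in at 8.3 s with the fingers still closed on the post and pushing.

**Last checks:**
- **Block position:** the wrist picture put the block at about tray +69.5 mm, against the expected +69 mm for the stop. The plate's rear edge was at +42 mm, about 14 mm past the pawl's catch face, with the pawl out behind it.
- **At the stop:** the arm measured about 0.37 rad from rest by its roller but only 0.335 by its bar edges, against 0.39 given. I relied on the push test instead. A harder push moved the arm less than 0.2 px relative to the stop post.
- **Grip and push:** the fingers were 23.5 mm apart on the 24 mm post, with about 29 N of push along the channel (spring 9.5 N). The fingers therefore carry the load, not the pawl alone.

**What went less well:**
- **Stall on the way:** the block stalled and tipped slightly at about +60 mm, then slid back about 3 mm. I levelled it and lifted slightly before it went on.
- **Tilt and downward press:** at the end the tool was about 0.02 rad off vertical and pressing down with about 20 N.
- **Stop post contact:** in the pictures the arm's bar does not visibly touch the red post, so the stop is inferred from position and resistance.
- **Other objects:** I saw no contact with the tools, jars or pots, but I made no separate check of them at the end.

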